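# Tap out the loose bolt on a camera pod and hold its cap open

## Robot

A 6-joint arm with a two-finger parallel gripper is mounted at the origin on the work surface. World frame = base frame: x ahead of the robot, y to its left, z up, the work surface at z = 0. Lengths are in m, angles in degrees, forces in N, time in s.
With the tool pointing down it reaches from about 0.375 to 0.9 m from the base axis. Payload 3.1 kg.
Tool frame: the origin (TCP) lies on the centre line of the jaws, within the pads' length; the fingertips stand 22 mm ahead of it and the grasp point (between the pads) lies 3 mm ahead of it; z points along the fingers, y is the line along which they close (so a half turn about z gives the same grasp; the last joint's range is limited). The gripper opens to 87 mm and grips with 3 to 60 N. Pads are 19 mm wide; open, the fingers measure 117 mm over their backs; the gripper's body (75 mm by 190 mm) begins 51 mm behind the grasp point.
Start: joints at [66.033, 30.224, 82.088, -0, 67.689, -10.227], TCP at [0.148, 0.607, 0.245] pointing down, gripper open.
Joint ranges: [-176.69, 176.69], [-43.24, 126.21], [12.49, 139.97], [-82, 262], [0, 151.66], [-163.58, 163.58]. Speed limits (degrees/s): [159.86, 159.86, 180, 180, 180, 180].

## Interface

Orientations are given as a 3x3 rotation matrix whose columns are the frame's x, y, z axes.
In Python, from rig import * gives the robot as it stands.
- The arm moves only by the shell command python3 -m jog 'ROWS'. ROWS is text: rows parted by semicolons, each of 7 numbers parted by spaces: the shift along the tool's x, y, z in mm, then the turn, a rotation vector about the tool's x, y, z in rad, then the finger opening in mm, from 0 to 87. In form: tx ty tz ax ay az fingers; .... A call has 1 to 12 rows; each row shifts and turns the commanded pose from where the row before left it, along the tool's axes as they then stand; what a row does not reach is not made up. A row lasts 1/8 s, in which the tool goes at most 62.5 mm and 10.7 degrees, less where a joint would pass 70% of its speed; a pose out of reach is approached as far as the arm can. A call with a gripper value outside its range is refused whole. The fingers move at their own pace and stop on an object; the grip force is fixed at half the most. Time passes only in rows, so rows that do not move let the fingers close. It gives the time, the measured TCP pose, the force, the opening and the grip force at its end, in the units of the state.
- read_state(): the state, without advancing time (a new reading comes with each control period).
- capture(name): name is "scene" or "top"; returns a dict with "color" (400x640x3 uint8, red, green, blue), "camera_matrix" (3x3 intrinsics, pixels), "distortion" ([k1, k2, p1, p2, k3] as OpenCV has them; the pictures are not rectified), "R" (3x3) and "t" (3): a world point X has camera coordinates R X + t. Camera axes: x right, y down, z forward; pixel columns grow to the right and rows downward; lengths in m; the calibration is good to about 2 mm. A picture is of the moment at which its call begins. There is no depth.
- hand_in(): hands the job in; it is judged then, once.
Trained networks look in the newest picture that a camera, given by its name, has taken for a name from the list of things; names that differ only in an ending like _2 or _b are one class to them, and where a whole thing is asked for, a point or a joint stands for the part that bears it (a point fixed in the world has none). Each returns a list of dicts, best first, with "conf" (0 to 1); they miss things now and then, are a little off and sometimes report something else, mostly with a low value. They report only what shows in the picture. A call takes as long as a camera call. They do not tell look-alikes from the thing itself.
- find_in(camera, target): "at" ([x, y, z] in m, in world coordinates, good to about 4 mm: the middle of the surface that is visible of it).
- trace(camera, target): "pixels" (400x640 bool, what is visible of it).
- place_of(camera, target): "at" ([x, y, z] in m, in world coordinates, good to about 4 mm: a listed point, or the origin of a listed thing).
The state is a dict: "time_s": time; "joint_positions": joint angles; "qvel": joint speeds; "tau": joint torques, N m; "position": TCP position; "tcp_rot": TCP orientation; "force": force on the tool from outside, world axes, zero at the start; "moment": the same for the moment, N m; "opening": opening from 0.0 (shut) to 1.0 (fully open); "grasp_force": force on a finger pad.
Only numpy, scipy, OpenCV 4.12 (cv2) and the standard library are available. Lean on these libraries where they do the work, as an engineer would, in place of code of your own. Each camera call takes 0.05 s, during which the arm holds its last target. There are 200 camera calls.

## Task

One of the three bolts on top of the grey camera pod is loose: it sinks and stays down when tapped, the sound ones do not. Take the brass drift out of the green bin, tap the bolts with it until you find the loose one, and put the drift back in the bin. Then lift that bolt's cap by its tab to about 45 degrees and finish there, still holding the tab with the gripper, with the other two caps left shut and the bottles and small things on the bench and in the bin left alone.

Things in the scene. Friction and masses are not known exactly. Their poses are not given: they have to be found in the camera images.
- pod: grey camera pod, a drum 150 mm across and 384 mm long lying fixed on a rubber cradle, its length along its own y. Origin under its middle, on the table; z up, y to its left end (as the robot sees it), x away from the robot. A flat deck 155 mm above the table carries three bolts in a row, 100 mm apart (pod y = +100, 0, -100 mm, x = 0), each in the window of its own hinged cap.
- bolt_left (a joint): how far the left bolt has sunk (m), 0 at the start. A sound bolt gives less than 2 mm when tapped. The loose one (exactly one of the three, no outward sign) needs about 4 N, sinks 8 mm to its stop and stays down.
- bolt_left_head (a point): centre of the top of the left bolt's round steel head (22 mm across, 18 mm above the deck, 10 mm above its cap's plate; moves down with the bolt)
- cap_left (a joint): opening angle of the left cap (rad): 0 shut, lying flat; up to 1.5. A red frame 77 x 56 mm and 6 mm thick round the bolt, hinged on its far side (pod +x), its near edge swinging up. A light spring (under 2 N at the tab) shuts it as soon as it is let go.
- tab_left (a point): pull tab standing up from the near edge of the left cap, red: 20 mm along pod x, 12 mm along pod y, 42 mm tall. Origin at the centre of its foot (163 mm above the table when shut), z up the tab. It turns with the cap. The hinge line: along pod y, 61 mm from the tab's foot towards pod +x and 3 mm below it. The bolt head's rim is 10 mm behind it.
- bolt_middle (a joint): how far the middle bolt has sunk (m), 0 at the start. A sound bolt gives less than 2 mm when tapped. The loose one (exactly one of the three, no outward sign) needs about 4 N, sinks 8 mm to its stop and stays down.
- bolt_middle_head (a point): centre of the top of the middle bolt's round steel head (22 mm across, 18 mm above the deck, 10 mm above its cap's plate; moves down with the bolt)
- cap_middle (a joint): opening angle of the middle cap (rad): 0 shut, lying flat; up to 1.5. A yellow frame 77 x 56 mm and 6 mm thick round the bolt, hinged on its far side (pod +x), its near edge swinging up. A light spring (under 2 N at the tab) shuts it as soon as it is let go.
- tab_middle (a point): pull tab standing up from the near edge of the middle cap, yellow: 20 mm along pod x, 12 mm along pod y, 42 mm tall. Origin at the centre of its foot (163 mm above the table when shut), z up the tab. It turns with the cap. The hinge line: along pod y, 61 mm from the tab's foot towards pod +x and 3 mm below it. The bolt head's rim is 10 mm behind it.
- bolt_right (a joint): how far the right bolt has sunk (m), 0 at the start. A sound bolt gives less than 2 mm when tapped. The loose one (exactly one of the three, no outward sign) needs about 4 N, sinks 8 mm to its stop and stays down.
- bolt_right_head (a point): centre of the top of the right bolt's round steel head (22 mm across, 18 mm above the deck, 10 mm above its cap's plate; moves down with the bolt)
- cap_right (a joint): opening angle of the right cap (rad): 0 shut, lying flat; up to 1.5. A blue frame 77 x 56 mm and 6 mm thick round the bolt, hinged on its far side (pod +x), its near edge swinging up. A light spring (under 2 N at the tab) shuts it as soon as it is let go.
- tab_right (a point): pull tab standing up from the near edge of the right cap, blue: 20 mm along pod x, 12 mm along pod y, 42 mm tall. Origin at the centre of its foot (163 mm above the table when shut), z up the tab. It turns with the cap. The hinge line: along pod y, 61 mm from the tab's foot towards pod +x and 3 mm below it. The bolt head's rim is 10 mm behind it.
- bin: fixed green parts bin, 120 mm (its x) by 165 mm (its y) by 40 mm high, walls and floor 4 mm, a wall across the middle of its y making two compartments. Origin at the centre of its underside. The drift starts in the compartment at bin +y, two small parts in the one at -y.
- drift: brass drift for tapping: a plain round bar 24 mm across and 100 mm long, 0.3 to 0.5 kg, standing upright in the bin with two dark bands round it. Origin at the centre of its foot, z up along the bar.
- bearing: loose steel bearing ring in the bin, 36 mm across, 12 mm high; a bystander. Origin at its underside.
- spacer: loose aluminium spacer in the bin, 26 mm across, 16 mm high; a bystander. Origin at its underside.
- spray: white bottle with green label, 72 mm across, 190 mm tall; a bystander. Origin at its underside.
- dropper_tall: small white bottle, 32 mm across, 90 mm tall; a bystander. Origin at its underside.
- dropper_short: small white bottle, 34 mm across, 70 mm tall; a bystander. Origin at its underside.
- carton: cardboard box 80 x 60 x 30 mm; a bystander. Origin at its underside.
- screwdriver: screwdriver lying on the bench; a bystander. Origin at its underside.
Things that resemble listed ones, but are neither listed nor needed, are in the scene too. What is shaped like the bin but brown, orange or pink is not meant.

How it is judged (in metres and radians):
On the way, in this order (a step that is already met when the one before it is completed fails the run):
1. the drift is lifted out of the bin (z of drift in the frame of bin above 0.05 m and contact force between the fingers and drift above 1 N), for 0.2 s.
2. the loose bolt has sunk under the foot of the drift (((value of joint bolt_left above 0.005 m and distance between drift and bolt_left_head below 0.018 m) or (value of joint bolt_middle above 0.005 m and distance between drift and bolt_middle_head below 0.018 m) or (value of joint bolt_right above 0.005 m and distance between drift and bolt_right_head below 0.018 m))), for 0.05 s.
3. the drift is back in the bin and let go (x of drift in the frame of bin between -0.06 and 0.06 m and y of drift in the frame of bin between -0.0825 and 0.0825 m and z of drift in the frame of bin below 0.03 m and contact force between the fingers and drift below 0.1 N and linear speed of drift below 0.05 m/s), for 0.2 s.
At the end, for the whole second after the job is handed in: The cap of the sunken bolt is held still at 30 to 60 degrees by the fingers on its tab, the other two caps are shut (within 0.1 rad), and the drift is at rest in the bin, released (all of step 3 and ((value of joint bolt_left above 0.005 m and value of joint cap_left between 0.52 and 1.05 rad and velocity of joint cap_left between -0.1 and 0.1 rad/s and contact force between the fingers and cap_left above 0.3 N and value of joint each of cap_middle, cap_right below 0.1 rad) or (value of joint bolt_middle above 0.005 m and value of joint cap_middle between 0.52 and 1.05 rad and velocity of joint cap_middle between -0.1 and 0.1 rad/s and contact force between the fingers and cap_middle above 0.3 N and value of joint each of cap_left, cap_right below 0.1 rad) or (value of joint bolt_right above 0.005 m and value of joint cap_right between 0.52 and 1.05 rad and velocity of joint cap_right between -0.1 and 0.1 rad/s and contact force between the fingers and cap_right above 0.3 N and value of joint each of cap_left, cap_middle below 0.1 rad))); the arm keeps its last pose, push and grip.
It fails at once if a cap is lifted (over 0.3 rad) whose bolt has not been found loose ((value of joint cap_left above 0.3 rad and not (value of joint bolt_left above 0.005 m)) or (value of joint cap_middle above 0.3 rad and not (value of joint bolt_middle above 0.005 m)) or (value of joint cap_right above 0.3 rad and not (value of joint bolt_right above 0.005 m))).
It fails at once if a bystander is shifted by more than 40 mm (distance of any of bearing, spacer, spray, dropper_tall, dropper_short, carton, screwdriver from where it was at the start of the episode above 0.04 m).
It also fails if it takes over 61 s, if anything falls off the work surface, if the arm or the gripper's body presses on something with over 40 N, if the wrist force passes 120 N, or if a joint passes its speed limit or range.

## Working session

There is one attempt and no reset: what is moved stays moved. The work goes in short steps, Python scripts to look and compute and a shell command to move; the robot and the scene stay as the last step left them, time stands still between calls to the robot, and variables do not carry over. Pictures are saved under pics/ and viewed, at most 10 in all, crops included, and the job is handed in when it is done.

```bash
mkdir -p pics; ls; python3 - <<'E'
from rig import *
import cv2, numpy as np
s=read_state(); print({k:np.round(v,3).tolist() for k,v in s.items()})
for n in("scene","top"):
    c=capture(n); cv2.imwrite(f"pics/{n}0.png",c["color"][:,:,::-1])
    print(n,np.round(c["camera_matrix"],1).tolist(),np.round(c["distortion"],3),np.round(-c["R"].T@c["t"],3),np.round(c["R"],2).tolist())
    for t in "pod bin drift bolt_left_head bolt_middle_head bolt_right_head tab_left tab_middle tab_right bearing spacer spray dropper_tall dropper_short carton screwdriver".split():
        print(t,[(np.round(d["at"],3).tolist(),round(d["conf"],2)) for d in place_of(n,t)][:4])
print(read_state()["time_s"])
E
```

```text
pics
{'time_s': 0.0, 'joint_positions': [66.036, 30.279, 82.155, -0.0, 67.69, -10.226], 'qvel': [0.015, 0.015, -0.086, 0.08, 0.005, -0.064], 'tau': [-0.001, -44.004, -17.659, 0.063, 0.058, -0.0], 'position': [0.148, 0.607, 0.244], 'tcp_rot': [[-0.971, 0.237, -0.001], [0.237, 0.971, -0.002], [0.0, -0.002, -1.0]], 'force': [-0.474, 0.031, 0.014], 'moment': [0.004, 0.001, -0.007], 'grasp_force': 0.0, 'opening': 1.002}
scene [[490.9, 0.0, 322.3], [0.0, 490.9, 201.9], [0.0, 0.0, 1.0]] [-0.021  0.     0.     0.     0.   ] [1.504 0.533 0.989] [[-0.45, 0.89, -0.02], [0.57, 0.27, -0.78], [-0.69, -0.36, -0.63]]
pod [([0.564, 0.061, 0.001], 0.98), ([0.68, -0.368, 0.003], 0.69)]
bin [([0.344, 0.094, 0.001], 0.96), ([0.326, -0.168, 0.001], 0.82), ([0.287, -0.45, 0.004], 0.73), ([0.49, -0.341, 0.002], 0.65)]
drift [([0.483, -0.303, 0.004], 0.62)]
bolt_left_head [([0.565, 0.158, 0.173], 0.54)]
bolt_middle_head [([0.561, 0.059, 0.174], 0.49)]
bolt_right_head [([0.555, -0.04, 0.175], 0.4)]
tab_left [([0.535, 0.161, 0.16], 0.7), ([0.462, -0.394, -0.002], 0.65)]
tab_middle [([0.529, 0.059, 0.165], 0.58
[... 842 characters left out ...]
1, 0.172], 0.46)]
bolt_middle_head [([0.564, 0.058, 0.172], 0.5)]
bolt_right_head [([0.555, -0.042, 0.174], 0.59), ([0.565, 0.055, 0.171], 0.58)]
tab_left [([0.536, 0.157, 0.162], 0.55)]
tab_middle []
tab_right [([0.526, -0.038, 0.162], 0.56), ([0.458, -0.393, 0.005], 0.24), ([0.548, -0.04, 0.173], 0.23)]
bearing [([0.458, -0.395, 0.002], 0.63)]
spacer [([0.514, -0.384, 0.004], 0.51)]
spray [([0.54, 0.155, 0.162], 0.72), ([0.677, -0.371, -0.003], 0.7)]
dropper_tall [([0.776, -0.112, 0.004], 0.52), ([0.721, -0.25, -0.004], 0.42)]
dropper_short [([0.778, -0.112, -0.001], 0.61)]
carton [([0.328, 0.446, -0.0], 0.71)]
screwdriver [([0.558, 0.458, 0.001], 0.71), ([0.514, -0.384, 0.003], 0.43)]
1.7
```

View pics/scene0.png

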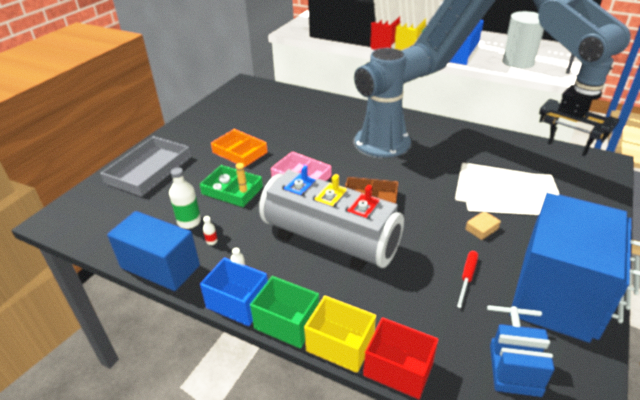

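View pics/top0.png

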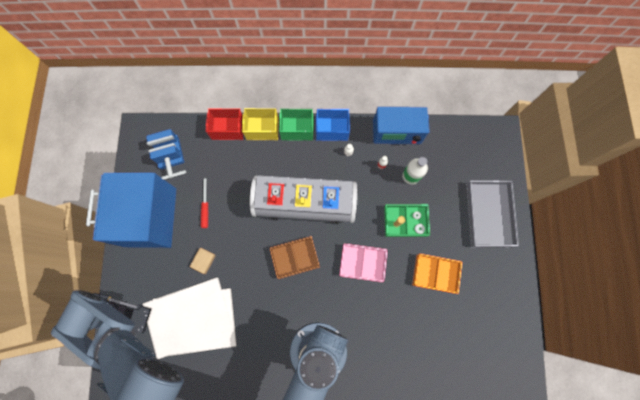

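Scene view: the green bin is at about (232,185), the drift in it at (241,178), and the pod's caps are at (300,183) blue, (331,192) yellow and (365,203) red. Top view: the bin is at (407,220), the drift at (401,220), and the caps at (275,193), (303,195) and (331,197). I'll refine these with two-view fits.

```bash
cat > h.py <<'E'
import numpy as np, cv2
from rig import *
from scipy.optimize import minimize, least_squares
from scipy.spatial.transform import Rotation as Rt
def proj(c,P): return cv2.projectPoints(np.atleast_2d(np.asarray(P,float)),cv2.Rodrigues(c["R"])[0],c["t"],c["camera_matrix"],c["distortion"])[0][:,0]
def hullmask(c,P,s=4):
    m=np.zeros((400*s,640*s),np.uint8); h=cv2.convexHull((proj(c,P)*s+s/2-.5).astype(np.float32)).round().astype(np.int32)
    cv2.fillConvexPoly(m,h,255); return cv2.resize(m,(640,400),interpolation=cv2.INTER_AREA)/255.
A=np.linspace(0,2*np.pi,40,endpoint=False)
def cyl(x,y,z0,z1,r): return np.array([[x+r*np.cos(a),y+r*np.sin(a),z] for a in A for z in(z0,z1)])
def podR(yaw): return Rt.from_euler("z",yaw).as_matrix()
def delta(pos,R,s=None):
    s=s or read_state(); T=s["tcp_rot"]; return np.round(1000*T.T@(np.array(pos)-s["position"]),1),np.round(Rt.from_matrix(T.T@R).as_rotvec(),3)
E
python3 - <<'E'
from h import *
C={n:capture(n) for n in("scene","top")}
# drift
M={}
for n in C:
    t=trace(n,"drift"); 
    for d in t: print(n,"drift",round(d["conf"],2),d["pixels"].sum(),np.argwhere(d["pixels"]).mean(0).round(1))
    if t: M[n]=t[0]["pixels"].astype(float)
def cost(p): return sum(np.abs(hullmask(C[n],cyl(p[0],p[1],p[3],p[2],.012))-M[n]).sum()/M[n].sum() for n in M)
r=minimize(cost,[.481,-.302,.104,.03],method="Nelder-Mead",options=dict(initial_simplex=np.array([.481,-.302,.104,.03])+np.vstack([np.zeros(4),np.eye(4)*.01])))
print("drift x y ztop zvis",r.x.round(4),r.fun)
# pod from network points of both cameras
obs=[]
for n in C:
    for i,s in((1,"left"),(0,"middle"),(-1,"right")):
        for k,off in(("bolt_%s_head",(0,.173)),("tab_%s",(-.031,.163))):
            for d in place_of(n,k%s):
                obs.append((np.array([off[0],.1*i,off[1]]),np.array(d["at"]),k%s))
def res(p): return np.concatenate([np.array([p[0],p[1],0])+podR(p[2])@a-b for a,b,_ in obs])
r=least_squares(res,[.56,.058,-.03],loss="soft_l1",f_scale=.004); print("pod",r.x.round(4),np.abs(r.fun.reshape(-1,3)).round(3).tolist())
p=r.x
for n in C:
    im=cv2.resize(C[n]["color"][:,:,::-1],None,fx=4,fy=4,interpolation=cv2.INTER_CUBIC)
    for i in(1,0,-1):
        L=lambda P:(np.array([p[0],p[1],0])+P@podR(p[2]).T)
        B=L(np.array([[.011*np.cos(a),.1*i+.011*np.sin(a),.173] for a in A]))
        cv2.polylines(im,[((proj(C[n],B)+.5)*4).round().astype(int)],1,(0,255,0),1)
        T=L(np.array([[-.031+sx*.01,.1*i+sy*.006,.205] for sx,sy in((1,1),(1,-1),(-1,-1),(-1,1))]))
        cv2.polylines(im,[((proj(C[n],T)+.5)*4).round().astype(int)],1,(255,0,255),1)
    u,v=(proj(C[n],[[p[0],p[1],.17]])[0]*4).astype(int); cv2.imwrite(f"pics/o_{n}.png",im[v-150:v+150,u-300:u+300])
a=[cv2.imread(f"pics/o_{n}.png") for n in C]; cv2.imwrite("pics/ov.png",np.vstack(a))
np.save("pod.npy",p)
E
```

```text
scene drift 0.47 202 [176.  241.5]
top drift 0.43 53 [222.  398.7]
top drift 0.43 464 [170.6 414.9]
drift x y ztop zvis [ 0.4765 -0.305   0.0902  0.0116] 0.4905634736614616
pod [ 0.5607  0.0576 -0.0343] [[0.001, 0.002, 0.002], [0.003, 0.001, 0.001], [0.002, 0.0, 0.001], [0.004, 0.003, 0.002], [0.005, 0.103, 0.002], [0.003, 0.004, 0.003], [0.0, 0.003, 0.001], [0.006, 0.003, 0.002], [0.052, 0.459, 0.157], [0.001, 0.003, 0.002], [0.101, 0.451, 0.172], [0.014, 0.444, 0.165], [0.005, 0.002, 0.001]]
```

View pics/ov.png

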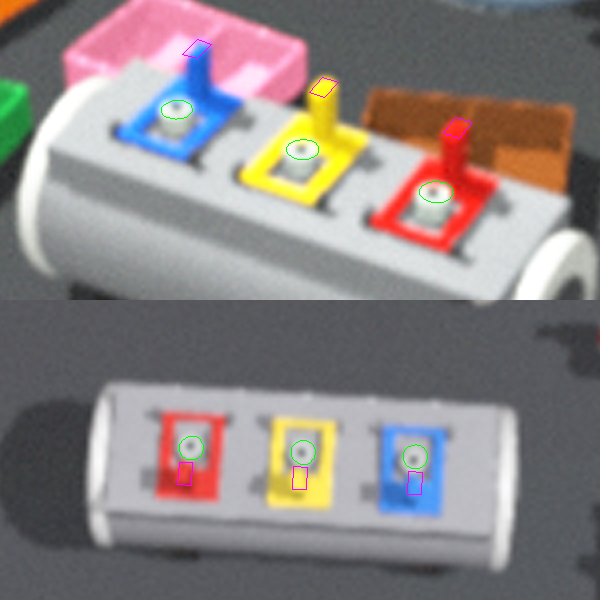

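The overlay agrees to about a pixel: the green circles sit on the bolt heads in both views, e.g. head dots at (433,192), (302,150) and (177,110) in the upper crop. The tab tops match too. The drift mask was poor, so I'll check the drift by overlay.

```bash
python3 - <<'E'
from h import *
C={n:capture(n) for n in("scene","top")}
out=[]
for n in C:
    for t in ("bin","drift"): print(n,t,[np.round(d["at"],4).tolist() for d in place_of(n,t) if abs(d["at"][0]-.49)<.05 and abs(d["at"][1]+.33)<.06])
    big=cv2.resize(C[n]["color"][:,:,::-1],None,fx=8,fy=8,interpolation=cv2.INTER_CUBIC)
    for q,col in(((.481,-.3025),(255,0,255)),):
        for z in(.044,.104):
            B=[[q[0]+.012*np.cos(a),q[1]+.012*np.sin(a),z] for a in A]
            cv2.polylines(big,[((proj(C[n],B)+.5)*8).round().astype(int)],1,col,1)
    u,v=(proj(C[n],[[.49,-.335,.05]])[0]*8).astype(int); out.append(big[v-250:v+250,u-200:u+200])
cv2.imwrite("pics/dr.png",np.hstack(out))
p=np.load("pod.npy"); R=np.array([[-np.cos(p[2]),-np.sin(p[2]),0],[-np.sin(p[2]),np.cos(p[2]),0],[0,0,-1]]).T
R=np.column_stack([[-np.cos(p[2]),-np.sin(p[2]),0],[-np.sin(p[2]),np.cos(p[2]),0],[0,0,-1]]); print(R.round(3))
print(delta([.481,-.3025,.3],R))
E
```

```text
scene bin [[0.4932, -0.3419, -0.0016]]
scene drift []
top bin [[0.4897, -0.34, 0.002]]
top drift [[0.4798, -0.3028, 0.005]]
[[-0.999  0.034  0.   ]
 [ 0.034  0.999  0.   ]
 [ 0.     0.    -1.   ]]
(array([-539.1, -804.6,  -55.4]), array([-0.   ,  0.   , -0.205]))
```

View pics/dr.png

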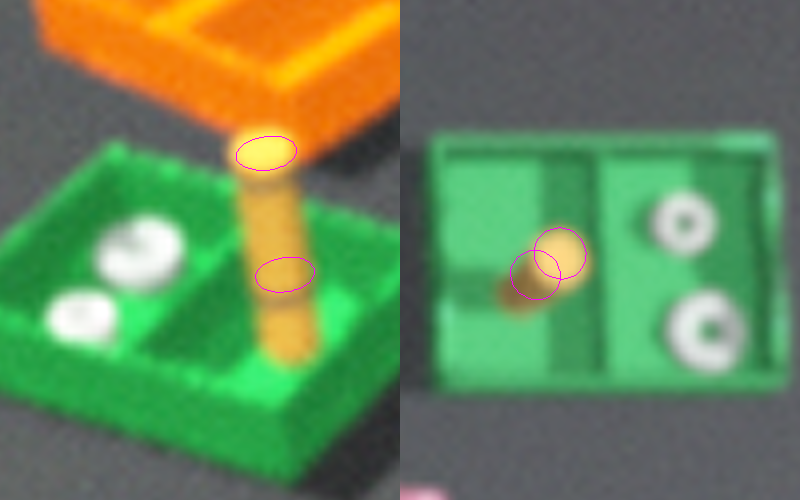

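The drift top fits the drawn ellipse in both views, so the drift stands at (0.481, -0.3025). Now I'll move over it.

```bash
python3 -m jog '0 0 -20 0 0 -0.1 87; 0 0 -20 0 0 -0.105 87; -37 -50 -2 0 0 0 87; -37 -50 -2 0 0 0 87; -37 -50 -2 0 0 0 87; -37 -50 -2 0 0 0 87; -37 -50 -2 0 0 0 87; -37 -50 -2 0 0 0 87; -37 -50 -2 0 0 0 87; -37 -50 -2 0 0 0 87'; python3 -m jog '-7 -50 0 0 0 0 87; -7 -50 0 0 0 0 87; -7 -50 0 0 0 0 87; -7 -50 0 0 0 0 87; -7 -50 0 0 0 0 87; -7 -50 0 0 0 0 87; -7 -50 0 0 0 0 87; -7 -50 0 0 0 0 87; -7 -50 0 0 0 0 87; -7 -50 0 0 0 0 87;0 0 0 0 0 0 87'; cat > d.py <<'E'
import sys
from h import *
p=np.load("pod.npy"); R=np.column_stack([[-np.cos(p[2]),-np.sin(p[2]),0],[-np.sin(p[2]),np.cos(p[2]),0],[0,0,-1]])
print(*delta([float(a) for a in sys.argv[1:4]],R))
E
python3 d.py .481 -.3025 .077
```

```text
time_s: 4.05
position: [0.4313, 0.1953, 0.301]
tcp_rot: [[-0.999, 0.035, 0.001], [0.035, 0.999, 0.0], [-0.001, 0.0, -1.0]]
force: [0.1, -0.0, 0.4]
opening: 1.0
grasp_force: 0.0
time_s: 5.42
position: [0.4832, -0.309, 0.3004]
tcp_rot: [[-0.999, 0.039, 0.001], [0.039, 0.999, -0.002], [-0.001, -0.002, -1.0]]
force: [-0.1, 0.7, 0.6]
opening: 0.995
grasp_force: 0.0
[  2.7   6.9 223.4] [-0.002  0.001 -0.005]
```

```bash
python3 -m jog '2 6 40 0 0 0 87; 0 0 40 0 0 0 87; 0 0 40 0 0 0 87; 0 0 40 0 0 0 87; 0 0 40 0 0 0 87; 0 0 23 0 0 0 87; 0 0 0 0 0 0 20; 0 0 0 0 0 0 20; 0 0 0 0 0 0 20; 0 0 0 0 0 0 20; 0 0 0 0 0 0 20; 0 0 0 0 0 0 20'; python3 d.py .481 -.3025 .077
```

```text
time_s: 6.92
position: [0.4811, -0.2991, 0.0778]
tcp_rot: [[-0.999, 0.035, 0.0], [0.035, 0.999, -0.0], [-0.0, -0.0, -1.0]]
force: [-0.2, -0.4, 0.6]
opening: 0.403
grasp_force: 0.0
[ 0.  -3.4  0.8] [-0.  0. -0.]
```

```bash
python3 -m jog '0 -3 0 0 0 0 20; 0 0 0 0 0 0 20; 0 0 0 0 0 0 20; 0 0 0 0 0 0 20; 0 0 0 0 0 0 20'; 
```

```text
time_s: 7.55
position: [0.4811, -0.3023, 0.0776]
tcp_rot: [[-0.999, 0.035, 0.0], [0.035, 0.999, -0.0], [-0.0, -0.0, -1.0]]
force: [0.2, -1.4, 0.5]
opening: 0.269
grasp_force: 30.0
```

```bash
python3 -m jog '0 0 -20 0 0 0 20; 0 0 -40 0 0 0 20; 0 0 -40 0 0 0 20; 0 0 -40 0 0 0 20; 0 0 -40 0 0 0 20; 0 0 -40 0 0 0 20; -11 44 0 0 0 0 20; -11 44 0 0 0 0 20; -11 44 0 0 0 0 20; -11 44 0 0 0 0 20; -11 44 0 0 0 0 20; -11 42 0 0 0 0 20';python3 -m jog '0 0 0 0 0 0 20;0 0 0 0 0 0 20';python3 d.py .557 -.042 .25; python3 - <<'E'
from h import *
s=read_state(); T=s["tcp_rot"]; c0=s["position"]; out=[]
for n in("scene","top"):
    c=capture(n); print(n,[np.round(d["at"],4).tolist() for d in place_of(n,"drift")])
    big=cv2.resize(c["color"][:,:,::-1],None,fx=6,fy=6,interpolation=cv2.INTER_CUBIC)
    for z in(.0736,.0236):
        B=[c0+T@[.012*np.cos(a),.012*np.sin(a),z] for a in A]
        cv2.polylines(big,[((proj(c,B)+.5)*6).round().astype(int)],1,(255,0,255),1)
    u,v=(proj(c,[c0+T@[0,0,.06]])[0]*6).astype(int); out.append(big[v-200:v+200,u-200:u+200])
cv2.imwrite("pics/held.png",np.hstack(out))
E
```

```text
time_s: 9.05
position: [0.5547, -0.0399, 0.2961]
tcp_rot: [[-0.999, 0.034, -0.004], [0.034, 0.999, 0.002], [0.004, 0.002, -1.0]]
force: [-0.1, -0.8, -4.1]
opening: 0.267
grasp_force: 30.0
time_s: 9.3
position: [0.555, -0.042, 0.2965]
tcp_rot: [[-0.999, 0.034, -0.003], [0.034, 0.999, 0.001], [0.003, 0.0, -1.0]]
force: [-0.4, -0.8, -3.2]
opening: 0.266
grasp_force: 30.0
[-2.2  0.  46.5] [ 0.    -0.003  0.   ]
scene [[0.5536, -0.0392, 0.2225], [0.7232, -0.2504, -0.0028], [0.5278, -0.0379, 0.1646]]
top [[0.5626, 0.161, 0.1725]]
```

View pics/held.png

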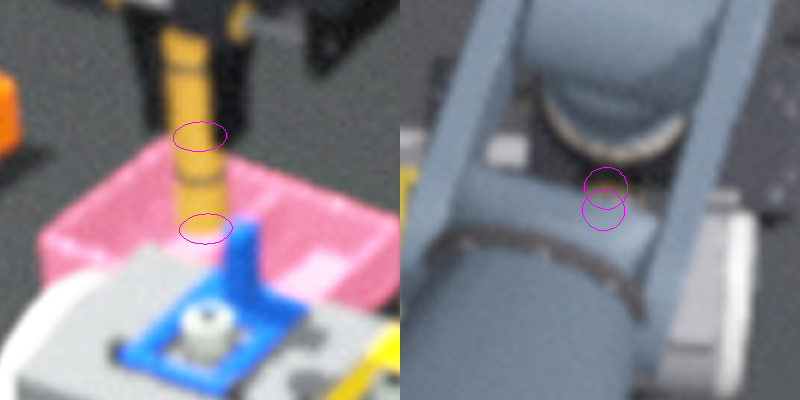

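The scene view shows the drift's foot at crop (201,225) against the predicted (206,229), which is about 1.5 mm. It hangs straight in the jaws above the blue tab and head at (208,325). I'll lower it onto the right bolt while watching the force.

```bash
python3 -m jog '-3 0 20 0 0 0 20; 0 0 20 0 0 0 20; 0 0 3 0 0 0 20; 0 0 0 0 0 0 20; 0 0 0 0 0 0 20'; for i in 1 2 3; do :; done; python3 -m jog '0 0 2 0 0 0 20; 0 0 2 0 0 0 20;0 0 0 0 0 0 20' | grep -E 'posi|^force'; python3 -m jog '0 0 2 0 0 0 20;0 0 0 0 0 0 20' | grep -E 'posi|^force'
```

```text
time_s: 10.12
position: [0.5597, -0.043, 0.2555]
tcp_rot: [[-0.999, 0.035, 0.002], [0.035, 0.999, -0.001], [-0.002, -0.0, -1.0]]
force: [0.5, -0.9, -3.0]
opening: 0.265
grasp_force: 30.0
position: [0.5589, -0.0425, 0.2504]
force: [-0.7, 0.7, -2.7]
position: [0.5589, -0.0425, 0.2483]
force: [0.1, -0.1, -3.6]
```

```bash
python3 -m jog '0 0 2 0 0 0 20;0 0 0 0 0 0 20' | grep -E 'posi|^force'; python3 -m jog '0 0 1.5 0 0 0 20;0 0 0 0 0 0 20' | grep -E 'posi|^force'
```

```text
position: [0.5591, -0.0426, 0.2465]
force: [0.5, -0.0, -3.2]
position: [0.5592, -0.0426, 0.246]
force: [-1.6, 1.0, 3.8]
```

```bash
python3 -m jog '0 0 1.5 0 0 0 20;0 0 0 0 0 0 20' | grep -E 'posi|^force'; python3 -m jog '0 0 1 0 0 0 20;0 0 0 0 0 0 20' | grep -E 'posi|^force'
```

```text
position: [0.5593, -0.0426, 0.2459]
force: [-3.2, 0.9, 10.9]
position: [0.5595, -0.0426, 0.2458]
force: [-4.5, 0.1, 15.3]
```

```bash
python3 -m jog '0 0 -10 0 0 0 20;0 0 -20 0 0 0 20;0 34 0 0 0 0 20;0 33 0 0 0 0 20;0 33 0 0 0 0 20;0 0 12 0 0 0 20;0 0 10 0 0 0 20;0 0 0 0 0 0 20;0 0 0 0 0 0 20'| grep -E 'posi|^force';python3 d.py .562 .0575 .248;python3 -m jog '0 0 2 0 0 0 20;0 0 0 0 0 0 20' | grep -E 'posi|^force'; 
```

```text
position: [0.5628, 0.0565, 0.2504]
force: [-0.1, 0.6, -3.2]
[0.8 0.9 2.4] [-0.    -0.    -0.002]
position: [0.5626, 0.0571, 0.2487]
force: [-0.7, -0.6, -3.8]
```

```bash
for k in 1; do python3 -m jog '0 0 2 0 0 0 20;0 0 0 0 0 0 20' | grep -E 'posi|^force'; done; python3 -m jog '0 0 1.5 0 0 0 20;0 0 0 0 0 0 20' | grep -E 'posi|^force';python3 -m jog '0 0 1.5 0 0 0 20;0 0 0 0 0 0 20' | grep -E 'posi|^force'
```

```text
position: [0.5625, 0.0574, 0.2466]
force: [0.0, 0.6, -4.0]
position: [0.5626, 0.0574, 0.2454]
force: [-0.2, -0.5, -1.0]
position: [0.5626, 0.0574, 0.2436]
force: [-0.1, 0.6, -1.0]
```

```bash
python3 -m jog '0 0 2 0 0 0 20;0 0 0 0 0 0 20' | grep -E 'posi|^force'; python3 -m jog '0 0 2 0 0 0 20;0 0 0 0 0 0 20' | grep -E 'posi|^force';python3 -m jog '0 0 1.5 0 0 0 20;0 0 0 0 0 0 20' | grep -E 'posi|^force'
```

```text
position: [0.5626, 0.0574, 0.2414]
force: [-0.3, 0.7, -1.3]
position: [0.5626, 0.0574, 0.2393]
force: [-1.5, -0.5, -1.8]
position: [0.5627, 0.0573, 0.2385]
force: [-1.3, -0.6, 4.0]
```

The middle bolt sank about 8 mm to its stop, so it is the loose one. I'll push 1 mm more to be sure and take the drift back.

```bash
python3 -m jog '0 0 1 0 0 0 20;0 0 0 0 0 0 20;0 0 -10 0 0 0 20;0 0 -25 0 0 0 20; 0 0 -25 0 0 0 20; 9 -45 0 0 0 0 20;9 -45 0 0 0 0 20;9 -45 0 0 0 0 20;9 -45 0 0 0 0 20;9 -45 0 0 0 0 20;9 -45 0 0 0 0 20;9 -45 0 0 0 0 20';python3 -m jog '6 -47 0 0 0 0 20; 0 0 0 0 0 0 20;0 0 0 0 0 0 20';python3 d.py .481 -.3023 .08
```

```text
time_s: 16.12
position: [0.488, -0.2565, 0.2965]
tcp_rot: [[-0.999, 0.035, -0.001], [0.035, 0.999, 0.001], [0.001, 0.001, -1.0]]
force: [-0.2, -0.0, -4.2]
opening: 0.267
grasp_force: 30.0
time_s: 16.5
position: [0.4805, -0.3015, 0.2963]
tcp_rot: [[-0.999, 0.036, -0.001], [0.036, 0.999, 0.002], [0.001, 0.002, -1.0]]
force: [0.3, 0.4, -3.4]
opening: 0.267
grasp_force: 30.0
[ -0.8  -1.2 216.3] [ 0.002 -0.001 -0.001]
```

```bash
python3 -m jog '0 0 40 0 0 0 20; 0 0 40 0 0 0 20; 0 0 40 0 0 0 20; 0 0 40 0 0 0 20; 0 0 40 0 0 0 20; 0 0 15 0 0 0 20; 0 0 0 0 0 0 20'| grep -E 'posi|^force'; python3 -m jog '0 0 2 0 0 0 20; 0 0 0 0 0 0 20'| grep -E 'posi|^force';python3 -m jog '0 0 1.5 0 0 0 20; 0 0 0 0 0 0 20'| grep -E 'posi|^force'
```

```text
position: [0.481, -0.301, 0.0816]
force: [-0.7, 0.2, -4.2]
position: [0.4818, -0.3026, 0.0815]
force: [-0.2, -0.2, -4.1]
position: [0.481, -0.3022, 0.079]
force: [0.4, 0.3, -4.0]
```

```bash
python3 -m jog '0 0 1 0 0 0 20; 0 0 0 0 0 0 20'| grep -E 'posi|^force'; python3 -m jog '0 0 1 0 0 0 20; 0 0 0 0 0 0 20'| grep -E 'posi|^force'
```

```text
position: [0.481, -0.3021, 0.0776]
force: [-0.2, 0.2, -2.7]
position: [0.4811, -0.3021, 0.0775]
force: [-1.1, 0.8, 4.6]
```

```bash
python3 -m jog '0 0 -0.5 0 0 0 20; 0 0 0 0 0 0 27; 0 0 0 0 0 0 40; 0 0 0 0 0 0 60; 0 0 0 0 0 0 60;0 0 0 0 0 0 60;0 0 0 0 0 0 60'; python3 -m jog '0 0 -10 0 0 0 60; 0 0 -30 0 0 0 60; 0 0 -40 0 0 0 60; 0 0 -40 0 0 0 60; 0 0 -50 0 0 0 60; 0 0 -50 0 0 0 60'; python3 - <<'E'
from h import *
out=[]
for n in("scene","top"):
    c=capture(n); print(n,[np.round(d["at"],4).tolist() for d in place_of(n,"drift")])
    big=cv2.resize(c["color"][:,:,::-1],None,fx=5,fy=5,interpolation=cv2.INTER_CUBIC)
    for q,z in(((.49,-.335),.05),((.56,.06),.17)):
        u,v=(proj(c,[[*q,z]])[0]*5).astype(int); out.append(big[v-150:v+150,u-200:u+200])
cv2.imwrite("pics/back.png",np.vstack([np.hstack(out[:2]),np.hstack(out[2:])]))
p=np.load("pod.npy"); print("tab", (np.array([p[0],p[1],0])+podR(p[2])@[-.031,0,0.188+.003]).round(4))
E
python3 d.py .5297 .0587 .26
```

```text
time_s: 19.25
position: [0.481, -0.302, 0.077]
tcp_rot: [[-0.999, 0.035, 0.0], [0.035, 0.999, 0.0], [-0.0, 0.0, -1.0]]
force: [0.1, -0.6, 1.0]
opening: 0.677
grasp_force: 0.0
time_s: 20.0
position: [0.4807, -0.3017, 0.2993]
tcp_rot: [[-0.999, 0.035, 0.0], [0.035, 0.999, -0.0], [-0.0, -0.0, -1.0]]
force: [0.2, -0.6, 1.0]
opening: 0.692
grasp_force: 0.0
scene [[0.48, -0.3, 0.0022]]
top []
tab [0.5297 0.0587 0.191 ]
[-36.  362.3  38. ] [-0.002  0.002 -0.   ]
```

View pics/back.png

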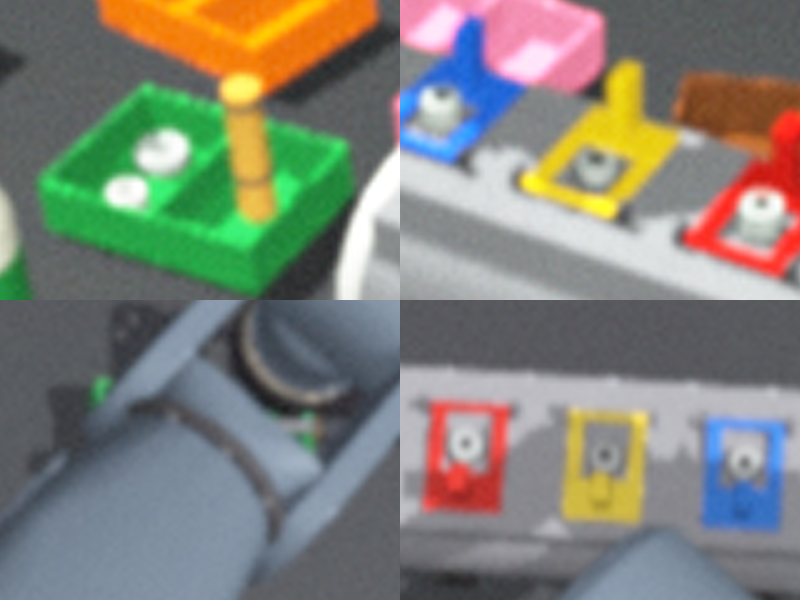

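The drift stands upright in the bin at crop (250,150). The middle bolt's head is now down in its yellow frame at (598,165), while the red and blue heads are still up. Next is the yellow tab.

```bash
python3 -m jog '-4 45 0 0 0 0 50;-4 45 0 0 0 0 50;-4 45 0 0 0 0 50;-4 45 0 0 0 0 50;-5 45 0 0 0 0 50;-5 45 0 0 0 0 50;-5 46 0 0 0 0 50;-5 46 0 0 0 0 50;0 0 0 0 0 0 50;0 0 0 0 0 0 50';python3 d.py .5297 .0587 .191; python3 - <<'E'
from h import *
for n in("scene","top"):
    c=capture(n)
    for t in("tab_middle","bolt_middle_head"): print(n,t,[np.round(d["at"],4).tolist() for d in place_of(n,t)][:3])
    for d in trace(n,"tab_middle")[:1]: print(np.argwhere(d["pixels"]).mean(0))
E
```

```text
time_s: 21.45
position: [0.5286, 0.0584, 0.2958]
tcp_rot: [[-0.999, 0.034, -0.003], [0.034, 0.999, -0.0], [0.003, -0.0, -1.0]]
force: [-0.6, 0.1, -1.0]
opening: 0.576
grasp_force: 0.0
[ -1.4   0.4 104.8] [-0.    -0.003  0.   ]
scene tab_middle [[0.5339, 0.0625, 0.1617], [0.7823, -0.1178, 0.0014]]
scene bolt_middle_head [[0.5624, 0.0539, 0.1656]]
[190.33149171 332.14640884]
top tab_middle []
top bolt_middle_head []
```

```bash
python3 -m jog '-2 0 30 0 0 0 45; 0 0 30 0 0 0 45; 0 0 25 0 0 0 45; 0 0 12 0 0 0 45; 0 0 7 0 0 0 45; 0 0 0 0 0 0 45' ; python3 d.py .5297 .0587 .191
```

```text
time_s: 22.6
position: [0.5318, 0.0583, 0.1932]
tcp_rot: [[-0.999, 0.035, 0.0], [0.035, 0.999, -0.0], [-0.0, -0.0, -1.0]]
force: [0.6, 0.5, -0.1]
opening: 0.514
grasp_force: 0.0
[2.1 0.3 2.2] [-0.     0.    -0.001]
```

```bash
python3 -m jog '1.5 0 1.5 0 0 0 45; 0 0 0 0 0 0 8; 0 0 0 0 0 0 8; 0 0 0 0 0 0 8; 0 0 0 0 0 0 8;0 0 0 0 0 0 8;0 0 0 0 0 0 8;0 0 0 0 0 0 8;0 0 0 0 0 0 8' ; python3 - <<'E'
from h import *
s=read_state(); p=np.load("pod.npy")
print(s["joint_positions"])
tab=np.array([p[0],p[1],0])+podR(p[2])@[-.031,0,.163]
hinge=tab+podR(p[2])@[.061,0,-.003]
h=s["tcp_rot"].T@(hinge-s["position"]); print("hinge in tool mm",(h*1000).round(1))
# rotation: pod +y, = tool +y
for deg in(4,5,6):
    w=np.array([0,np.radians(deg),0]); Rr=Rt.from_rotvec(w).as_matrix(); h2=np.array([h[0],0,h[2]])
    print(deg,w[1].round(4),((h2-Rr@h2)*1000).round(2))
E
```

```text
time_s: 23.72
position: [0.5301, 0.0595, 0.1916]
tcp_rot: [[-0.999, 0.036, 0.0], [0.036, 0.999, 0.002], [-0.0, 0.002, -1.0]]
force: [-0.3, 5.2, 1.0]
opening: 0.134
grasp_force: 30.0
[ -5.6698623   27.36361346  98.36830517   0.14686563  54.26595958
 -93.68855256]
hinge in tool mm [-60.7  -0.8  31.6]
4 0.0698 [-2.35  0.   -4.15]
5 0.0873 [-2.98  0.   -5.17]
6 0.1047 [-3.63  0.   -6.17]
```

```bash
python3 -m jog '-1.8 0 -3.1 0 0.052 0 8; -3 0 -5.2 0 0.0873 0 8; -3 0 -5.2 0 0.0873 0 8; 0 0 0 0 0 0 8'; python3 -m jog '-3 0 -5.2 0 0.0873 0 8; -3 0 -5.2 0 0.0873 0 8; 0 0 0 0 0 0 8'
```

```text
time_s: 24.22
position: [0.5386, 0.0591, 0.2044]
tcp_rot: [[-0.973, 0.036, -0.228], [0.035, 0.999, 0.01], [0.228, 0.002, -0.974]]
force: [-2.0, 4.0, 4.7]
opening: 0.138
grasp_force: 30.0
time_s: 24.6
position: [0.5471, 0.0587, 0.2129]
tcp_rot: [[-0.919, 0.036, -0.394], [0.032, 0.999, 0.016], [0.394, 0.002, -0.919]]
force: [-2.1, 4.3, 4.3]
opening: 0.13
grasp_force: 30.0
```

```bash
python3 -m jog '-3 0 -5.2 0 0.0873 0 8; -3 0 -5.2 0 0.0873 0 8; -3 0 -5.2 0 0.0873 0 8; -3 0 -5.2 0 0.0873 0 8; -1.2 0 -2 0 0.035 0 8; 0 0 0 0 0 0 8; 0 0 0 0 0 0 8; 0 0 0 0 0 0 8;0 0 0 0 0 0 8'; python3 - <<'E'
from h import *
c=capture("scene"); c2=capture("top")
p=np.load("pod.npy"); out=[]
s=read_state(); print(s["time_s"],np.degrees(np.arccos(-s["tcp_rot"][2,2])).round(1))
for c_ in(c,c2):
    big=cv2.resize(c_["color"][:,:,::-1],None,fx=4,fy=4,interpolation=cv2.INTER_CUBIC)
    tab=lambda th:np.array([p[0]+.03,p[1],.16])+podR(p[2])@Rt.from_euler("y",th,degrees=True).as_matrix()@[-.061,0,.003]
    for th in(0,45): u=proj(c_,[tab(th)])[0]*4; cv2.drawMarker(big,tuple(int(a) for a in u),(255,0,255) if th else (0,255,0),0,10,1)
    u,v=(proj(c_,[[p[0],p[1],.17]])[0]*4).astype(int); out.append(big[v-250:v+250,u-200:u+200])
cv2.imwrite("pics/open.png",np.hstack(out))
E
```

```text
time_s: 25.72
position: [0.57, 0.0575, 0.2258]
tcp_rot: [[-0.706, 0.035, -0.707], [0.024, 0.999, 0.025], [0.708, 0.001, -0.706]]
force: [-2.7, 4.6, 5.1]
opening: 0.134
grasp_force: 30.0
25.825 45.1
```

View pics/open.png

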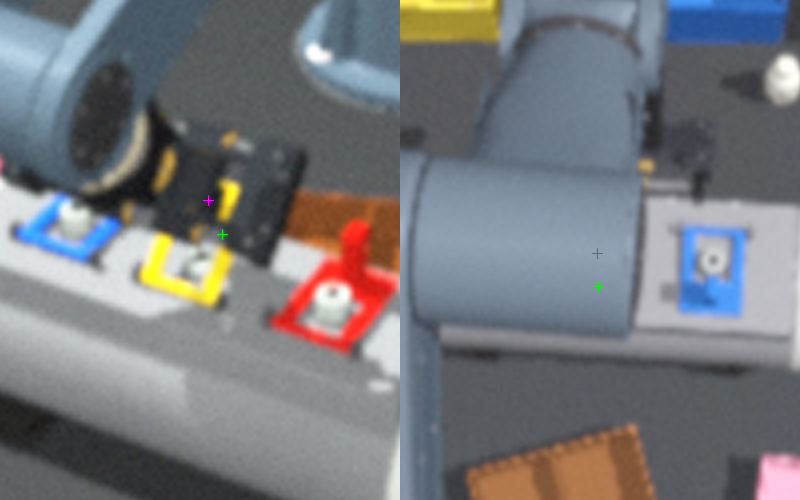

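The tab shows yellow between the fingers at (228,200) and both neighbouring caps look shut. I'll check the opening angle against a projected cap model.

```bash
python3 - <<'E'
from h import *
c=capture("scene"); p=np.load("pod.npy")
big=cv2.resize(c["color"][:,:,::-1],None,fx=8,fy=8,interpolation=cv2.INTER_CUBIC)
o=np.array([p[0]+podR(p[2])[0,0]*.03,p[1]-.001,.16])
raw=big.copy()
for th,col in((0,(0,255,0)),(45,(255,0,255))):
    Rm=podR(p[2])@Rt.from_euler("y",th,degrees=True).as_matrix()
    for q in([[0,.028,.003],[-.071,.028,.003],[-.071,-.028,.003],[0,-.028,.003]],[[-.051,.006,.003],[-.051,.006,.045],[-.051,-.006,.045],[-.051,-.006,.003]]):
        cv2.polylines(big,[((proj(c,o+np.array(q)@Rm.T)+.5)*8).round().astype(int)],1,col,1)
u,v=(proj(c,[[p[0],p[1],.18]])[0]*8).astype(int); cv2.imwrite("pics/open2.png",np.hstack([i[v-250:v+250,u-200:u+200] for i in(raw,big)]))
E
```

```text
(no output)
```

View pics/open2.png

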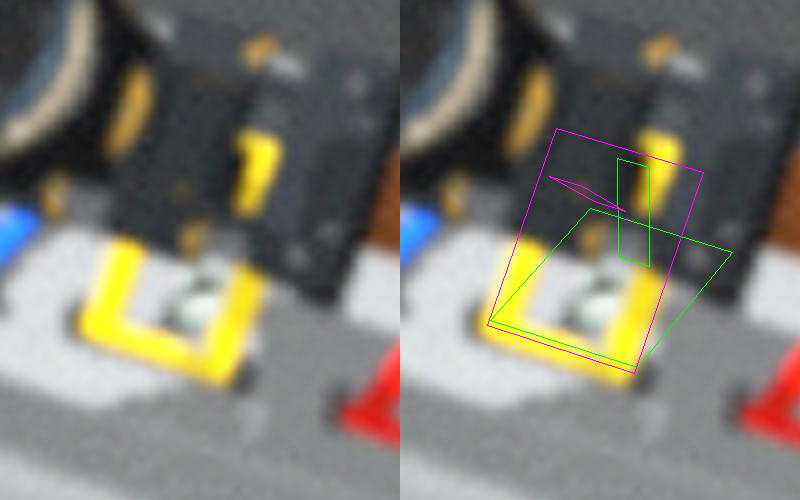

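The visible yellow frame, with its corners at (85,325) and (230,380) and its sides rising to (120,240) and (260,270), follows the magenta 45° outline and not the shut one. The tab is gripped and still, so I'll hand in.

```bash
python3 -c "
from rig import *
s=read_state(); print(s['grasp_force'],s['opening'],max(abs(s['qvel']))); print(hand_in())"
```

```text
29.992078847426455 0.13779975184065157 0.10630114307229484
the job is handed in; nothing more can be done
None
```

The middle bolt is the loose one: it sank about 8 mm when tapped; the right bolt held firm and the left was not tapped. The drift is back upright in the bin, and the job is handed in with the yellow cap held by its tab at about 45° and the other two caps shut.

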